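# Hang the flap door on the enclosure

## Task

Take the small flap door off the grey rack and hang it on the aluminium electronics enclosure: squeeze its sprung hinge pin fully back, lift the door off, and keep the pin squeezed back while you lower the door gently into the saddles beside the enclosure's window until it rests on their floors. Then let the pin spring out into its eye, so that the door hangs locked and upright. Do not force the door against the rack or the enclosure, and leave the other things where they are.

Things in the scene. Friction and masses are not known exactly. Their poses are not given: they have to be found in the camera images.
- door: Aluminium flap door, 0.38 kg, hanging upright from a round hinge barrel (diameter 16, length 120) along its y axis. Origin: on the barrel's axis, mid-length; z up, +x is its outer face. Panel 4 thick, 112 wide, down to 86 below the axis. A fixed steel stub, diameter 8, sticks 11 out of each end of the barrel (y = +-60 to +-71); a sprung pin, diameter 6, comes out of the +y stub.
- door_grip (a point): Grip point, 31 above the door's origin, between two upright blocks 8 thick in y, free from 8 to 46 above the barrel's axis: the fixed post (14 wide in x) at y = -14 to -6, and the pin's tab (20 wide) at y = +18 to +26, or +6 to +14 with the pin drawn back. Fingers closing along y, centred here, meet the tab first, draw the pin to its stop (40 over both becomes 28) and hold the door, balanced.
- door_pin (a joint): How far the sprung pin is drawn back, m: 0 fully out (12 mm beyond the +y stub), 0.012 at its stop (tip flush with the stub). The spring pushes it out with 4 N at 0 and 8 N at 0.012.
- pin_tip (a point): Tip of the sprung pin, on the hinge axis, moves with the pin: at y = +83 in the door's frame when out, +71 when drawn back.
- stub_tip (a point): End of the opposite fixed stub, at y = -71 in the door's frame.
- rack: Grey steel rack, fixed, on which the door hangs at first. Origin on the table under the hinge axis (130 above the table, along y); the door hangs on its +x side; its upright plate stands 18 to 28 behind the axis, 126 high. Same hinge fittings as the enclosure, exactly placed: lift the door straight up.
- enclosure: Open-topped machined aluminium enclosure, fixed, 200 (x) x 240 (y) x 126 high, with a window in its +x wall that the door is to cover. Origin on the table under the nominal hinge axis, 18 in front of that wall's outer face; the box lies at x = -18 to -218. Row of connectors, up to 148 high, at about x = -178.
- enclosure_hinge (a point): Nominal hinge axis: where the door's origin belongs, axes alike, 130 above the table. Its fittings sit on a strip bolted through slotted holes, so the true axis is up to 4 mm off in the enclosure's x and up to 7 mm off in z (not measured; none in y): feel for it. A stub on a saddle's sloping flank is pushed sideways towards the slot; on the slot's floor it is pushed upward only.
- saddle (a point): Nominal axis point in the +y of two alike open-topped saddles (7 thick, at y = +63 to +70 and -70 to -63 from the hinge point). Slot 9.5 wide, floor 4 below the axis, cheeks parallel up to 3 above the axis, then flaring to a mouth 23 wide at 13 above it. They leave the door 3 mm of play either way in y.
- eye (a point): Nominal centre of the closed eye for the sprung pin, beyond the +y saddle (y = +75 to +83): a square hole 9.5 wide about the axis under a 6 mm bridge, top 11 above the axis. A pin let go too high jams on the eye's face.
- choke: Bystander: copper-wound ring choke, 40 across, 14 high, lying flat; origin under its centre.
- plug_white: Bystander: white plastic connector shell, flange 44 x 34, 31 high; origin under its centre.
- plug_black: Bystander: black plastic connector shell, flange 44 x 34, 31 high; origin under its centre.
- busbar: Bystander: copper bar 20 x 90 x 5, lying flat; origin under its centre.
- driver: Bystander: screwdriver lying flat; origin under its centre (at its handle and shaft line).
- heatsink: Bystander: finned aluminium heat sink 60 x 50 x 30; origin under its centre.
- cleaner: Bystander: bottle 56 across, 150 high; origin under its centre.
Not all that is in view belongs to the job. Several things have the shape of the door; the one meant has the colours described above.

How it is judged:
On the way, in this order (a step that is already met when the one before it is completed fails the run):
1. the pin is drawn back and the door lifted clear of the rack (value of joint door_pin above 0.009 m and z of door in the frame of rack above 0.16 m), for 0.2 s.
2. the door rests in the enclosure's saddles with the pin still held back (value of joint door_pin above 0.009 m and contact force between door and enclosure above 0.8 N and x of door in the frame of enclosure_hinge between -0.008 and 0.008 m and z of door in the frame of enclosure_hinge between -0.01 and 0.01 m), for 0.15 s.
At the end, for the whole second after the job is handed in: Door in the enclosure's saddles, released, at rest, upright within 0.2 rad: pin out (under 2 mm drawn back), tip over 77 mm along +y of the hinge point; both ends of its axis within 8 mm in x and 9.5 mm in z of the nominal axis, parallel to it within 0.035 rad; door within 6 mm in y (value of joint door_pin below 0.002 m and y of pin_tip in the frame of enclosure_hinge above 0.077 m and x of pin_tip in the frame of enclosure_hinge between -0.008 and 0.008 m and z of pin_tip in the frame of enclosure_hinge between -0.0095 and 0.0095 m and x of stub_tip in the frame of enclosure_hinge between -0.008 and 0.008 m and z of stub_tip in the frame of enclosure_hinge between -0.0095 and 0.0095 m and y of door in the frame of enclosure_hinge between -0.006 and 0.006 m and angle between the y axis of door and the y axis of enclosure_hinge, either way round below 0.035 rad and angle between door's own z axis and vertical below 0.2 rad and linear speed of door below 0.02 m/s and angular speed of door below 0.3 rad/s); the robot touches nothing.
It fails at once if the door is forced against the enclosure (more than 20 N) (contact force between door and enclosure above 20 N).
It fails at once if the door is forced against the rack (more than 35 N) (contact force between door and rack above 35 N).
It fails at once if a bystander is moved by more than 30 mm (distance of any of choke, plug_white, plug_black, busbar, driver, heatsink, cleaner from where it was at the start of the episode above 0.03 m).
It also fails if it takes over 72 s, if anything falls off the work surface, if the arm or the gripper's body presses on something with over 40 N, if the wrist force passes 120 N, or if a joint passes its speed limit or range.

## Robot

A 6-joint arm with a two-finger parallel gripper is mounted at the origin on the work surface. World frame = base frame: x ahead of the robot, y to its left, z up, the work surface at z = 0. Lengths are in m, angles in rad, forces in N, time in s.
With the tool pointing down it reaches from about 0.35 to 0.775 m from the base axis. Payload 5.5 kg.
Tool frame: the origin (TCP) lies on the centre line of the jaws, within the pads' length; the fingertips stand 11 mm ahead of it and the grasp point (between the pads) lies 8 mm behind it (env.tip_reach is the distance from the TCP to the fingertips, in m); z points along the fingers, x is the direction in which the jaws open and shut, and the axes are right-handed (so a half turn about z gives the same grasp; the last joint's range is limited). The gripper opens to 85 mm and grips with 20 to 120 N. Pads are 22 mm wide; open, the fingers measure 114 mm over their backs; the gripper's body (76 mm by 85 mm) begins 54 mm behind the grasp point. The pads swing forward as they close: fully open they stand 13 mm farther back than shut.
Start: joints at [1.202, 0.313, 0.046, 1.304, 0, 1.431], TCP at [0.13, 0.56, 0.242] pointing down, gripper open.
Joint ranges: [-2.76, 2.76], [-0.86, 1.69], [-1.03, 1.26], [-2.2, 2.34], [-1.47, 1.5], [-3.14, 3.14]. Speed limits (rad/s): [2.57, 2.57, 3.14, 3.14, 3.14, 3.14].

## Interface

Orientations are given as a unit quaternion [w, x, y, z].
In Python, from workcell import env gives the robot as it stands.
- The arm moves only by the tool carry_out, never from a script. Its argument "moves" is one flat list of numbers, 7 for each row, row after row: the gripper command: -1 is shut, 1 is fully open, values between are in proportion, then the shift along the tool's x, y, z in m, then the turn, a rotation vector about the tool's x, y, z in degrees. A call has exactly 5 rows; each row shifts and turns the pose as measured when the row begins, along the tool's axes as they then stand; what a row does not reach is not made up. A row lasts 1/8 s, in which the tool goes at most 62.5 mm and 10.7 degrees, less where a joint would pass 70% of its speed; a pose out of reach is approached as far as the arm can. A call is refused whole if a number of a shift passes 0.0625 or a number of a turn 10.7, either way. A call with a gripper value outside its range is refused whole. The fingers move at their own pace and stop on an object; "squeeze" is the grip in N (left out, the last holds). Time passes only in rows, so rows that do not move let the fingers close, or fill a call up. It gives the time, the measured TCP pose, the force and the opening at its end, in the units of the state.
- env.get_state(): the state, without advancing time (a new reading comes with each control period).
- env.read_camera(name): name is "scene" or "top" or "wrist"; returns the picture (480x640x3 uint8, red, green, blue); there is no depth.
- env.calibration(name): a dict with "camera_matrix" (3x3 intrinsics, pixels), "k1" (the pictures are not rectified: a ray, as slopes to the right and down, at radius r is drawn at 1 + k1 r^2 times it, then the intrinsics apply), "rvec" (rotation vector, rad) and "tvec" (3), from world to camera coordinates, as OpenCV has them; the wrist camera has in their place "hand_eye" (4x4, takes a point from camera to tool coordinates, whose origin is the TCP and whose axes are the tool frame's). Camera axes: x right, y down, z forward; pixel columns grow to the right and rows downward; lengths in m; the calibration is good to about 2 mm. A picture is of the moment at which its call begins: read the wrist's pose just before it. calibration takes no time and is no camera call.
- env.hand_in(): hands the job in, once; it reports no verdict.
The state is a dict: "clock": time; "joint_pos": joint angles; "qvel": joint speeds; "tau": joint torques, N m; "tcp_pos": TCP position; "orientation": TCP orientation; "wrist_force": force on the tool from outside, world axes, zero at the start; "ft_torque": the same for the moment, N m; "finger_gap": finger opening in m.
Only numpy, scipy, OpenCV 4.12 (cv2) and the standard library are available. Lean on these libraries where they do the work, as an engineer would, in place of code of your own. Each camera call takes 0.05 s, during which the arm holds its last target. There are 200 camera calls.

## Working session

There is one attempt and no reset: what is moved stays moved. The work goes in short steps, Python scripts to look and compute and a tool call to move; the robot and the scene stay as the last step left them, time stands still between calls to the robot, and variables do not carry over. Pictures are saved under pics/ and viewed, about 8 in all and at most 12, crops included, and the job is handed in when it is done.

Besides the shell and the picture viewer there is one more tool, called after "Request:" as name(argument=value, ...), one argument or row to a line, values as JSON. carry_out: Moves the arm, as the interface text tells. Its arguments: {"type":"object","properties":{"moves":{"type":"array"},"squeeze":{"type":"number"}},"required":["moves"]}

```bash
ls; mkdir -p pics; python3 - <<'E'
from workcell import env
import cv2,numpy as np
s=env.get_state();print(s)
for n in ("scene","top"):
    cv2.imwrite(f"pics/{n}0.png",cv2.cvtColor(env.read_camera(n),cv2.COLOR_RGB2BGR))
for n in ("scene","top","wrist"):print(n,env.calibration(n))
E
```

```text
pics
{'clock': 0.0, 'joint_pos': array([ 1.20238676e+00,  3.13972884e-01,  4.49414378e-02,  1.30354682e+00,
       -2.14422835e-05,  1.43120238e+00]), 'qvel': array([-0.00053121,  0.00082803,  0.00012208, -0.00092415, -0.00151871,
        0.00050489]), 'tau': array([ 1.19504821e-03, -4.80623531e+01,  2.98534012e+01,  1.90199038e-02,
        3.15645877e-06,  1.73159987e-05]), 'tcp_pos': array([0.13025864, 0.55955084, 0.24140912]), 'orientation': array([ 4.60731545e-04,  7.83205968e-01,  6.21761705e-01, -7.62674028e-04]), 'wrist_force': array([ 0.302967  , -0.27198984, -1.04751923]), 'ft_torque': array([-0.00907568,  0.03802611,  0.03275809]), 'finger_gap': 0.0854565095103568}
scene {'camera_matrix': array([[507.96420223,   0.        , 317.12028884],
       [  0.        , 507.96420223, 240.13354777],
       [  0.        ,   0.        ,   1.        ]]), 'k1': -0.08812536696091329, 'rvec': array([ 2.14417723,  0.66670017, -0.32815019]), 'tvec': array([-0.46495551, -0.15391048,  1.38923038])}
top {'camera_matrix': array([[541.2353138 ,   0.        , 330.27302616],
       [  0.        , 541.2353138 , 229.90552051],
       [  0.        ,   0.        ,   1.        ]]), 'k1': -0.07682291875531377, 'rvec': array([ 2.07659773, -2.1412869 ,  0.14991387]), 'tvec': array([-0.03426774,  0.63875438,  1.0130081 ])}
wrist {'camera_matrix': array([[343.72667506,   0.        , 313.08003618],
       [  0.        , 343.72667506, 242.21305739],
       [  0.        ,   0.        ,   1.        ]]), 'k1': -0.011083420473159352, 'hand_eye': array([[ 9.99999934e-01,  3.62668457e-04, -1.32981290e-05,
         4.00736608e-04],
       [-3.45725109e-04,  9.63144365e-01,  2.68984780e-01,
        -6.84409597e-02],
       [ 1.10360313e-04, -2.68984758e-01,  9.63144427e-01,
        -1.31925794e-01],
       [ 0.00000000e+00,  0.00000000e+00,  0.00000000e+00,
         1.00000000e+00]])}
```

View pics/scene0.png

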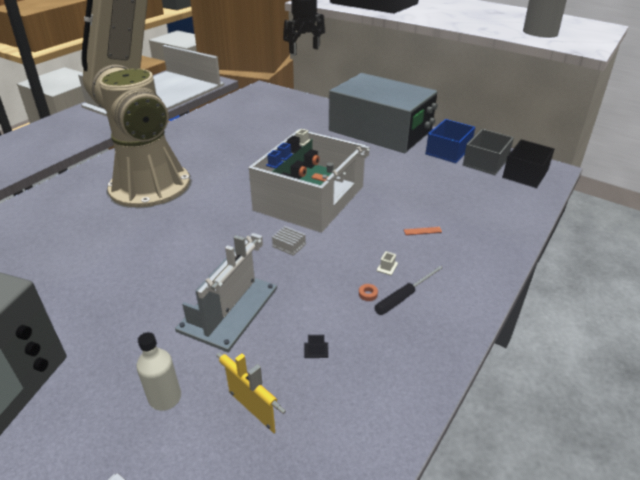

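View pics/top0.png

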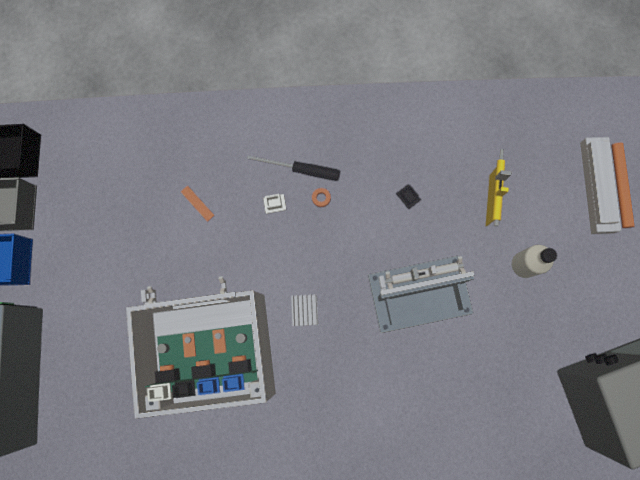

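The scene shows an aluminium door on the grey rack (scene 235,265; top 422,272) and the yellow door-shaped one lying at (250,390) / top (500,190). There is also a pale object at the far right, top (605,185). Only the one on the rack fits "aluminium, on the grey rack". I'll confirm it in an enlarged crop, with the enclosure's hinge alongside.

```bash
python3 - <<'E'
import cv2,numpy as np
t=cv2.imread("pics/top0.png");s=cv2.imread("pics/scene0.png")
def crop(im,x,y,w,h,W=400,H=300):
    c=cv2.resize(im[y:y+h,x:x+w],(W,H),interpolation=cv2.INTER_CUBIC)
    return c
a=crop(t,365,240,120,90);b=crop(t,120,270,120,90)
c=crop(s,170,220,120,90);d=crop(s,280,120,120,90)
cv2.imwrite("pics/crop1.png",np.vstack([np.hstack([a,b]),np.hstack([c,d])]))
E
```

```text
(no output)
```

View pics/crop1.png

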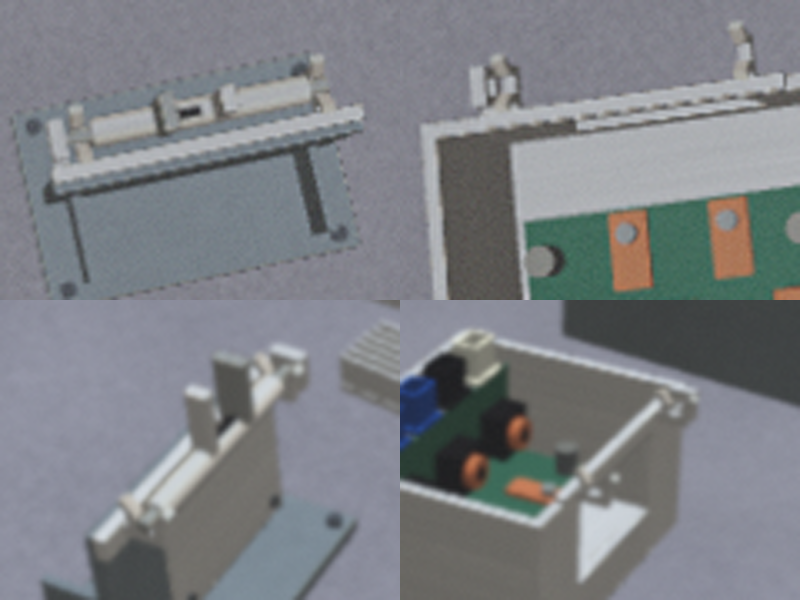

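The crop confirms it: the aluminium door hangs on the grey rack, eye and tab on the left (+y) end, post to the right. Saddle mouths: rack about (389,279) and (461,265), enclosure about (151,295) and (222,285) in the top picture.

```bash
cat > h.py <<'E'
import cv2,numpy as np
from scipy.spatial.transform import Rotation as R
from workcell import env
def quat(q): return R.from_quat([q[1],q[2],q[3],q[0]])
def cam(n,s=None):
    c=env.calibration(n);K=c["camera_matrix"];k=c["k1"]
    if n=="wrist":
        H=c["hand_eye"];Q=quat(s["orientation"]).as_matrix()
        Rw=Q@H[:3,:3];o=Q@H[:3,3]+s["tcp_pos"]
    else:
        Rm=cv2.Rodrigues(c["rvec"])[0];Rw=Rm.T;o=-Rm.T@c["tvec"]
    return K,k,Rw,o
def ray(n,px,z,s=None):
    K,k,Rw,o=cam(n,s)
    u=cv2.undistortPoints(np.array([[px]],float),K,np.array([k,0,0,0,0.]))[0,0]
    d=Rw@np.array([u[0],u[1],1]);return o+d*(z-o[2])/d[2]
def proj(n,P,s=None):
    K,k,Rw,o=cam(n,s);p=Rw.T@(np.asarray(P)-o);a=p[:2]/p[2];a=a*(1+k*a@a)
    return a*K[0,0]+K[:2,2]
def snap(n,f):
    s=env.get_state();im=cv2.cvtColor(env.read_camera(n),cv2.COLOR_RGB2BGR);cv2.imwrite(f,im);return s,im
def to(tgt,yaw,s=None):  # needed shift/turn in tool axes; tool down, tool x along +-yaw
    s=s or env.get_state();Q=quat(s["orientation"]);
    d=Q.inv().apply(np.array(tgt)-s["tcp_pos"])
    best=None
    for h in(0,np.pi):
        c,si=np.cos(yaw+h),np.sin(yaw+h)
        M=np.array([[c,si,0],[si,-c,0],[0,0,-1]])
        r=(Q.inv()*R.from_matrix(M)).as_rotvec(degrees=True)
        if best is None or np.linalg.norm(r)<np.linalg.norm(best):best=r
    print("tcp",s["tcp_pos"].round(4),"shift tool",d.round(4),"turn",best.round(2),"t",round(float(s["clock"]),2))
E
python3 - <<'E'
from h import *
for nm,a,b in (("rack",(389,279.3),(461,264.9)),("encl",(151.2,294.6),(222.3,285))):
    A=ray("top",a,.143);B=ray("top",b,.143)
    d=A-B;print(nm,((A+B)/2).round(4),np.linalg.norm(d).round(4),"yaw of +y axis deg",np.degrees(np.arctan2(d[1],d[0])).round(2))
A=ray("top",(126.6,307.5),.126);B=ray("top",(255,291),.126);d=A-B
print("wall",((A+B)/2).round(4),np.linalg.norm(d).round(4),np.degrees(np.arctan2(d[1],d[0])).round(2))
M=ray("top",(365+198/3.333,240+105/3.333),.176);print("grip+6",M.round(4))
r=((ray("top",(389,279.3),.143)+ray("top",(461,264.9),.143))/2)
to([r[0],r[1],.30],np.radians(100))
E
```

```text
rack [ 0.5394 -0.2239  0.143 ] 0.1312 yaw of +y axis deg 99.4
encl [0.5204 0.2063 0.143 ] 0.1321 yaw of +y axis deg 96.1
wall [0.504  0.2044 0.126 ] 0.242 95.8
grip+6 [ 0.5373 -0.2183  0.176 ]
tcp [0.1303 0.5596 0.2415] shift tool [-0.6703  0.5762 -0.0575] turn [ -0.03   0.09 -23.11] t 0.1
```

Request:
carry_out(
  moves=[1,0,0,-0.02,0,0,-7.7,1,0,0,-0.02,0,0,-7.7,1,0,0,-0.02,0,0,-7.7,1,-0.056,0.018,0,0,0,0,1,-0.056,0.018,0,0,0,0],
)

```text
clock: 0.72
tcp_pos: [0.1863, 0.456, 0.2995]
orientation: [0.001, 0.635, 0.772, -0.004]
wrist_force: [0.2, -0.1, -0.0]
finger_gap: 0.0855
```

Request:
carry_out(
  moves=[1,-0.056,0.018,0,0,0,0,1,-0.056,0.018,0,0,0,0,1,-0.056,0.018,0,0,0,0,1,-0.056,0.018,0,0,0,0,1,-0.056,0.018,0,0,0,0],
)

```text
clock: 1.35
tcp_pos: [0.3309, 0.1904, 0.2999]
orientation: [0.002, 0.634, 0.773, -0.004]
wrist_force: [1.6, -0.7, -0.0]
finger_gap: 0.0855
```

Request:
carry_out(
  moves=[1,-0.056,0.018,0,0,0,0,1,-0.056,0.018,0,0,0,0,1,-0.056,0.018,0,0,0,0,1,-0.056,0.018,0,0,0,0,1,-0.056,0.018,0,0,0,0],
)

```text
clock: 1.98
tcp_pos: [0.4762, -0.076, 0.3011]
orientation: [0.002, 0.634, 0.773, -0.003]
wrist_force: [1.3, 0.6, 0.6]
finger_gap: 0.0854
```

```bash
python3 - <<'E'
from h import *
to([.5394,-.2239,.30],np.radians(99.6))
E
```

```text
tcp [ 0.4762 -0.076   0.3011] shift tool [-0.1574  0.0331  0.0021] turn [-0.17  0.4   1.66] t 1.98
```

Request:
carry_out(
  moves=[1,-0.05,0.01,0,0,0,1.7,1,-0.05,0.01,0,0,0,0,1,-0.05,0.01,0,0,0,0,1,-0.007,0.003,0,0,0,0,1,0,0,0,0,0,0],
)

```text
clock: 2.6
tcp_pos: [0.5373, -0.2336, 0.2979]
orientation: [-0.001, 0.648, 0.761, -0.004]
wrist_force: [0.2, 0.2, -0.3]
finger_gap: 0.0855
```

```bash
python3 - <<'E'
from h import *
s,im=snap("wrist","pics/w1.png")
to([.5394,-.2239,.30],np.radians(99.6),s)
import math
o=np.array([.5394,-.2239,0]);y=np.array([math.cos(math.radians(99.6)),math.sin(math.radians(99.6)),0])
for nm,yy,z in(("saddle+",.0665,.143),("saddle-",-.0665,.143),("posttop",-.01,.176),("tabtop",.022,.176)):
    p=o+yy*y;p[2]=z;print(nm,proj("wrist",p,s).round(1))
cv2.imwrite("pics/w1.png",cv2.resize(im,(800,600)))
E
```

```text
tcp [ 0.5373 -0.2336  0.2979] shift tool [ 0.0093  0.0036 -0.0021] turn [-0.4   0.17 -0.44] t 2.6
saddle+ [401.1 233.7]
saddle- [246.6 234.7]
posttop [312.  244.6]
tabtop [353.6 244.3]
```

View pics/w1.png

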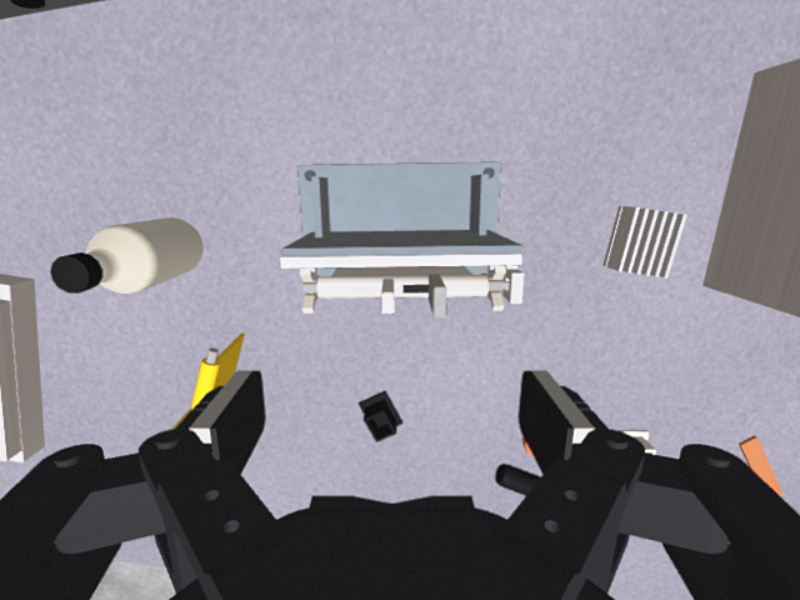

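Wrist picture (800 wide): the saddle centres are at (497,290) and (307,290), and the post and tab tops at (388,305) and (439,307). That is 1–2 mm from what I predicted, so I correct the rack to (0.5384, -0.2260).

Request:
carry_out(
  moves=[1,0.007,0.002,0.02,-0.4,0.2,-0.4,1,0,0,0.04,0,0,0,1,0,0,0.03,0,0,0,1,0,0,0,0,0,0,1,0,0,0,0,0,0],
)

```text
clock: 3.28
tcp_pos: [0.5371, -0.2184, 0.2098]
orientation: [0.001, 0.642, 0.766, 0.001]
wrist_force: [-0.4, -0.7, 0.2]
finger_gap: 0.0856
```

```bash
python3 - <<'E'
from h import *
to([.5384,-.2260,.153],np.radians(99.6))
E
```

```text
tcp [ 0.5371 -0.2184  0.2098] shift tool [-0.0076 -0.0002  0.0568] turn [0.18 0.05 0.48] t 3.27
```

Request:
carry_out(
  moves=[1,-0.0075,0,0.02,0.2,0,0.45,1,0,0,0.02,0,0,0,1,0,0,0,0,0,0,1,0,0,0,0,0,0,1,0,0,0,0,0,0],
)

```text
clock: 3.9
tcp_pos: [0.541, -0.228, 0.1718]
orientation: [0.004, 0.646, 0.764, -0.0]
wrist_force: [-0.6, 0.8, -0.6]
finger_gap: 0.0856
```

```bash
python3 - <<'E'
from h import *
to([.5384,-.2260,.153],np.radians(99.6))
s,im=snap("wrist","pics/w2.png")
o=np.array([.5384,-.2260,0]);a=np.radians(99.6);y=np.array([np.cos(a),np.sin(a),0]);x=np.array([y[1],-y[0],0])
for nm,xx,yy,z in(("s+ far",-.0115,.0665,.143),("s+ near",.0115,.0665,.143),("s- far",-.0115,-.0665,.143),("s- near",.0115,-.0665,.143),("post near",.007,-.01,.176),("tab near",.01,.022,.176)):
    p=o+yy*y+xx*x;p[2]=z;q=proj("wrist",p,s);print(nm,((q-[160,160])*2.5).round(0))
cv2.imwrite("pics/w2.png",cv2.resize(im[160:400,160:480],(800,600),interpolation=cv2.INTER_CUBIC))
E
```

```text
tcp [ 0.541  -0.228   0.1718] shift tool [ 0.0025 -0.0023  0.0188] turn [ 0.27  0.35 -0.02] t 3.9
s+ far [731. 253.]
s+ near [718. 359.]
s- far [ 57. 252.]
s- near [ 69. 358.]
post near [334. 422.]
tab near [526. 439.]
```

View pics/w2.png

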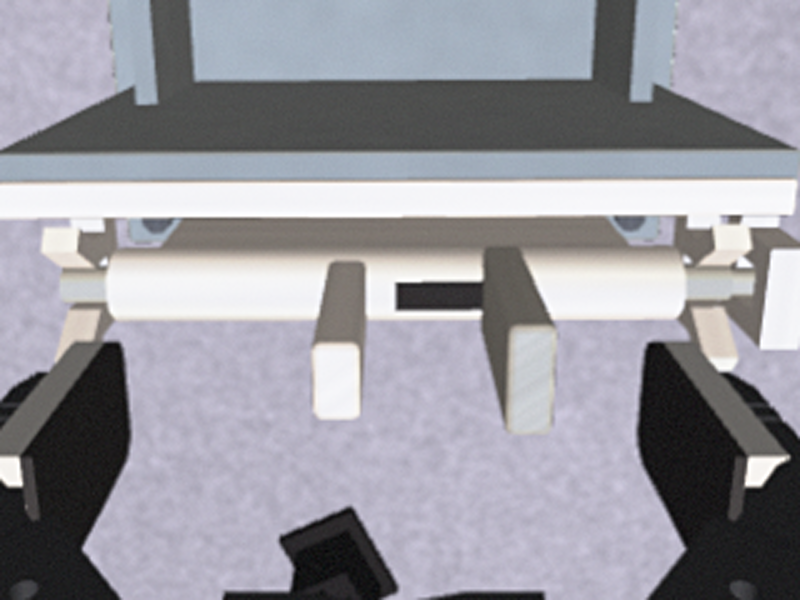

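The tab's near edge is at (530,431) and the post's at (337,415), within 1 mm of prediction. I go down and close.

Request:
carry_out(
  moves=[1,0.0028,-0.003,0.009,0.25,0.3,0,1,0,0,0.008,0,0,0,1,0,0,0,0,0,0,1,0,0,0,0,0,0,1,0,0,0,0,0,0],
)

```text
clock: 4.58
tcp_pos: [0.5376, -0.2258, 0.1542]
orientation: [0.001, 0.646, 0.764, -0.0]
wrist_force: [-0.4, -0.1, 0.2]
finger_gap: 0.0855
```

```bash
python3 - <<'E'
from h import *
to([.5378,-.2256,.153],np.radians(99.6))
E
```

```text
tcp [ 0.5376 -0.2258  0.1542] shift tool [0.0001 0.0002 0.0012] turn [ 0.05  0.07 -0.01] t 4.58
```

Request:
carry_out(
  moves=[-0.4,0,0,0,0,0,0,-0.5,0,0,0,0,0,0,-0.7,0,0,0,0,0,0,-1,0,0,0,0,0,0,-1,0,0,0,0,0,0],
  squeeze=50,
)

```text
clock: 5.2
tcp_pos: [0.5387, -0.2264, 0.1564]
orientation: [0.003, 0.645, 0.764, 0.0]
wrist_force: [-0.0, 0.9, 0.6]
finger_gap: 0.0268
```

Request:
carry_out(
  moves=[-1,0,0,0,0,0,0,-1,0,0,0,0,0,0,-1,0,0,0,0,0,0,-1,0,0,0,0,0,0,-1,0,0,0,0,0,0],
)

```text
clock: 5.82
tcp_pos: [0.5387, -0.2264, 0.1563]
orientation: [0.003, 0.646, 0.764, 0.0]
wrist_force: [-0.6, 0.5, 1.3]
finger_gap: 0.027
```

Request:
carry_out(
  moves=[-1,0,0,-0.004,0,0,0,-1,0,0,-0.006,0,0,0,-1,0,0,-0.008,0,0,0,-1,0,0,-0.01,0,0,0,-1,0,0,-0.01,0,0,0],
)

```text
clock: 6.45
tcp_pos: [0.5368, -0.2256, 0.1936]
orientation: [-0.0, 0.646, 0.764, -0.001]
wrist_force: [-0.0, -0.8, -3.5]
finger_gap: 0.0266
```

Request:
carry_out(
  moves=[-1,0,0,-0.02,0,0,0,-1,0,0,-0.02,0,0,0,-1,0,0,-0.02,0,0,0,-1,0,0,0,0,0,0,-1,0,0,0,0,0,0],
)

```text
clock: 7.08
tcp_pos: [0.5373, -0.2258, 0.2583]
orientation: [0.001, 0.646, 0.764, -0.001]
wrist_force: [-0.3, -0.3, -4.3]
finger_gap: 0.0263
```

```bash
python3 - <<'E'
from h import *
to([.5204,.2063,.27],np.radians(96))
s,im=snap("wrist","pics/w3.png")
print(s["wrist_force"],s["finger_gap"])
cv2.imwrite("pics/w3.png",cv2.resize(im,(800,600),interpolation=cv2.INTER_CUBIC))
E
```

```text
tcp [ 0.5373 -0.2258  0.2583] shift tool [ 0.4289  0.0553 -0.0128] turn [0.04 0.14 3.59] t 7.08
[-0.25910095 -0.29436931 -4.2958006 ] 0.0263094214092349
```

View pics/w3.png

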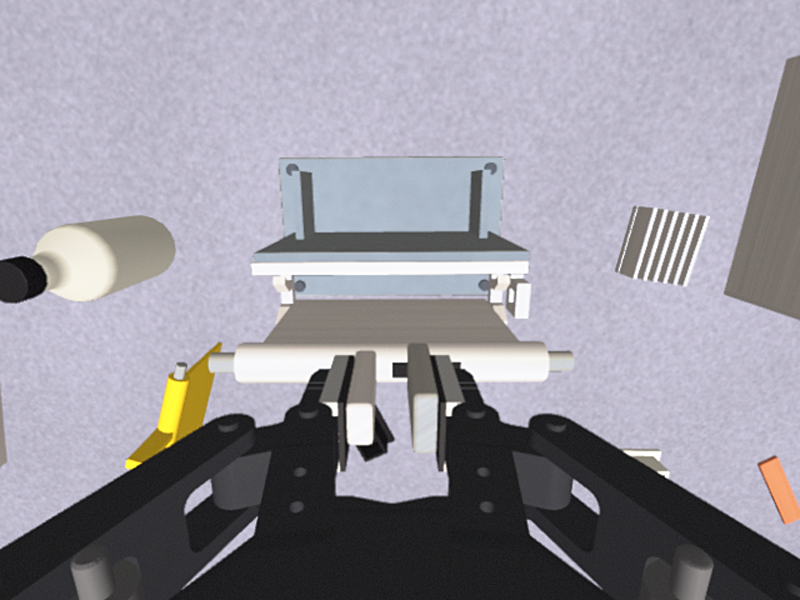

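The door is held level with its pin back: stub tips at (209,362) and (573,362), centred between the jaws. It hangs about 100 mm above the rack saddles, which show at (281,284) and (502,283). I carry it to the same height over the enclosure so I can compare the two directly.

Request:
carry_out(
  moves=[-1,0,0,-0.015,0,0,1.8,-1,0.02,0.001,-0.01,0,0,1.8,-1,0.04,0.003,0,0,0,0,-1,0.04,0.003,0,0,0,0,-1,0.04,0.003,0,0,0,0],
)

```text
clock: 7.75
tcp_pos: [0.5326, -0.0849, 0.2843]
orientation: [0.0, 0.674, 0.738, -0.001]
wrist_force: [0.4, 0.8, -4.1]
finger_gap: 0.0266
```

Request:
carry_out(
  moves=[-1,0.04,0.003,0,0,0,0,-1,0.04,0.003,0,0,0,0,-1,0.04,0.003,0,0,0,0,-1,0.04,0.003,0,0,0,0,-1,0.04,0.003,0,0,0,0],
)

```text
clock: 8.38
tcp_pos: [0.5294, 0.1221, 0.287]
orientation: [0.001, 0.677, 0.736, -0.0]
wrist_force: [0.8, 0.9, -4.6]
finger_gap: 0.0265
```

```bash
python3 - <<'E'
from h import *
to([.5204,.2063,.26],np.radians(96))
print(env.get_state()["finger_gap"])
E
```

```text
tcp [0.5294 0.1221 0.287 ] shift tool [ 0.0847 -0.002   0.0268] turn [ 0.06  0.1  -1.21] t 8.38
0.02653371838503842
```

Request:
carry_out(
  moves=[-1,0.03,-0.001,0,0,0,-1.2,-1,0.03,-0.001,-0.0,0,0,0,-1,0.012,0,0.01,0,0,0,-1,0,0,0.01,0,0,0,-1,0,0,0,0,0,0],
)

```text
clock: 9.0
tcp_pos: [0.5198, 0.1975, 0.2668]
orientation: [0.001, 0.669, 0.743, -0.001]
wrist_force: [-0.3, -0.2, -4.2]
finger_gap: 0.0265
```

```bash
python3 - <<'E'
from h import *
to([.5204,.2063,.2583],np.radians(96))
E
```

```text
tcp [0.5198 0.1975 0.2668] shift tool [0.0087 0.0016 0.0084] turn [0.03 0.15 0.03] t 9.0
```

Request:
carry_out(
  moves=[-1,0.006,0.0015,0.004,0,0,0,-1,0.0025,0,0.003,0,0,0,-1,0,0,0,0,0,0,-1,0,0,0,0,0,0,-1,0,0,0,0,0,0],
)

```text
clock: 9.62
tcp_pos: [0.5212, 0.2043, 0.2596]
orientation: [0.001, 0.67, 0.742, -0.001]
wrist_force: [0.2, 1.3, -4.8]
finger_gap: 0.0268
```

```bash
python3 - <<'E'
from h import *
s,im=snap("wrist","pics/w4.png")
to([.5204,.2063,.2583],np.radians(96),s)
old=cv2.imread("pics/w3.png")
n=cv2.resize(im,(800,600),interpolation=cv2.INTER_CUBIC)
c=lambda a:cv2.resize(a[230:380,200:600],(800,300),interpolation=cv2.INTER_CUBIC)
cv2.imwrite("pics/w4c.png",np.vstack([c(old),c(n)]))
E
```

```text
tcp [0.5212 0.2043 0.2596] shift tool [ 0.0021 -0.0006  0.0013] turn [ 0.05  0.18 -0.2 ] t 9.62
```

View pics/w4c.png

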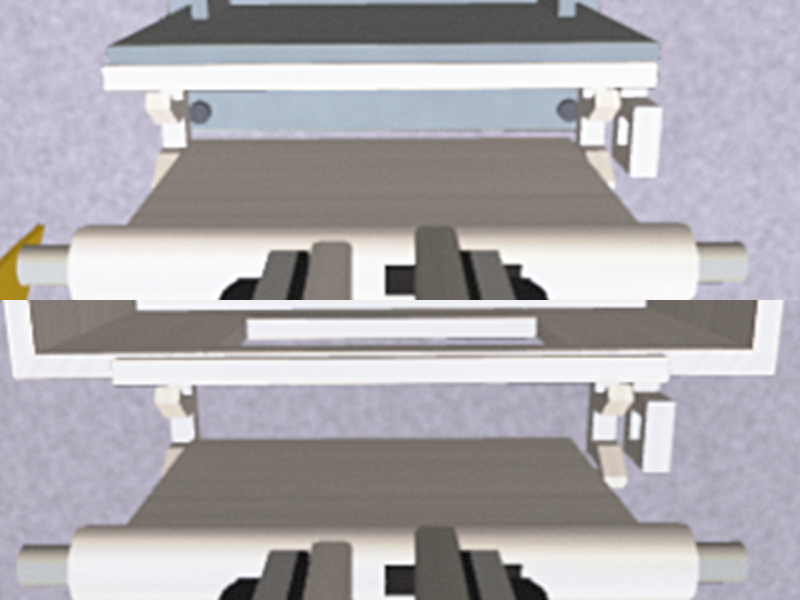

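Top half is the rack reference, bottom half is now. The saddle far cheeks are at (172,400) and (617,398), against (161,103) and (605,103). So I need about +3 mm in tool x; after allowing for the small shift during the lift, x is about right. I go down towards the mouths.

Request:
carry_out(
  moves=[-1,0.003,0.0002,0.01,0,0.15,-0.1,-1,0,0,0.02,0,0,0,-1,0,0,0.02,0,0,0,-1,0,0,0.01,0,0,0,-1,0,0,0,0,0,0],
)

```text
clock: 10.3
tcp_pos: [0.5209, 0.208, 0.1965]
orientation: [0.0, 0.67, 0.743, 0.0]
wrist_force: [0.5, 0.7, -3.7]
finger_gap: 0.0266
```

```bash
python3 - <<'E'
from h import *
a=np.radians(96);s=env.get_state()
t=np.array([.5212,.2043,.18])+.0031*np.array([np.cos(a),np.sin(a),0])+.0002*np.array([np.sin(a),-np.cos(a),0])
print(t);to(t,np.radians(96.1),s);print(s["wrist_force"],s["ft_torque"])
E
```

```text
[0.52107487 0.20740392 0.18      ]
tcp [0.5209 0.208  0.1965] shift tool [-0.0006  0.0001  0.0165] turn [ 0.06 -0.01 -0.16] t 10.3
[ 0.48866223  0.7213375  -3.7129762 ] [ 0.04212628 -0.03783895 -0.02989689]
```

Request:
carry_out(
  moves=[-1,-0.0005,0,0.01,0,0,0,-1,0,0,0.008,0,0,0,-1,0,0,0.003,0,0,0,-1,0,0,0,0,0,0,-1,0,0,0,0,0,0],
)

```text
clock: 10.92
tcp_pos: [0.5221, 0.2078, 0.1756]
orientation: [0.001, 0.67, 0.743, 0.002]
wrist_force: [0.1, 0.0, -3.6]
finger_gap: 0.0268
```

```bash
cat > st.py <<'E'
from h import *
s,im=snap("wrist","pics/cur.png")
to([.5211,.2074,.155],np.radians(96.1),s)
a=np.radians(96.1);f=s["wrist_force"];y=np.array([np.cos(a),np.sin(a),0]);x=np.array([y[1],-y[0],0])
print("force encl x,y,z",(f@x).round(2),(f@y).round(2),f[2].round(2),"tq",s["ft_torque"].round(3),"gap",s["finger_gap"].round(4))
E
python3 st.py;python3 -c "
import cv2
im=cv2.imread('pics/cur.png');cv2.imwrite('pics/w5.png',cv2.resize(im[150:390,150:470],(800,600),interpolation=cv2.INTER_CUBIC))"
```

```text
tcp [0.5221 0.2078 0.1756] shift tool [-0.0003 -0.0011  0.0206] turn [ 0.22 -0.04 -0.16] t 10.93Traceback (most recent call last):
  File "st.py", line 5, in <module>
    print("force encl x,y,z",(f@x).round(2),(f@y).round(2),f[2].round(2),"tq",s["ft_torque"].round(3),"gap",s["finger_gap"].round(4))
                                                                                                            ^^^^^^^^^^^^^^^^^^^^^
AttributeError: 'float' object has no attribute 'round'
```

View pics/w5.png

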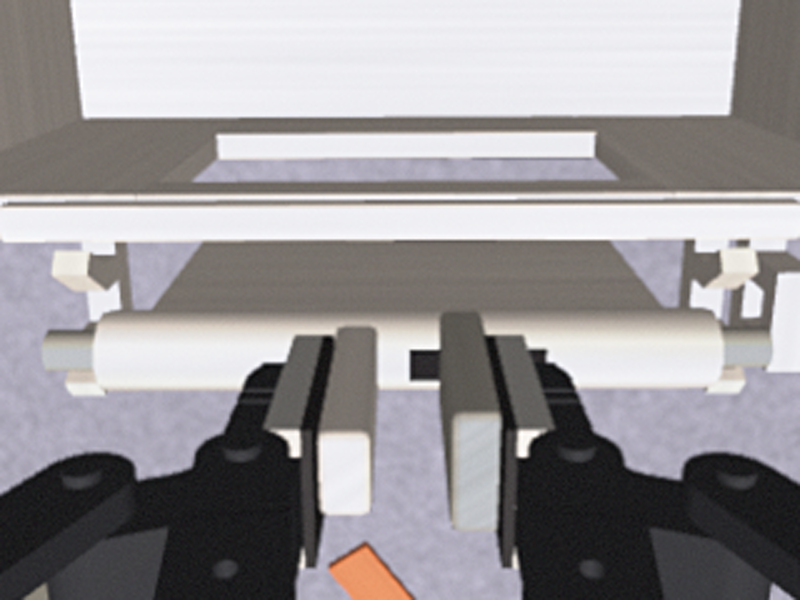

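The stub ends at (43,350) and (772,348) are centred over the saddles, whose far cheeks are at (72,267) and (740,265) and near cheeks at about (85,385) and (727,385). y is good, so I go on down in small steps and watch the force.

Request:
carry_out(
  moves=[-1,0,-0.001,0.003,0.2,0,-0.1,-1,0,0,0.002,0,0,0,-1,0,0,0.002,0,0,0,-1,0,0,0.001,0,0,0,-1,0,0,0,0,0,0],
)

```text
clock: 11.6
tcp_pos: [0.5213, 0.2077, 0.1675]
orientation: [0.0, 0.669, 0.743, 0.001]
wrist_force: [0.6, -0.7, -3.7]
finger_gap: 0.0263
```

```bash
sed -i 's/^s,im=.*/s=env.get_state()/; s/s\["finger_gap"\].round(4)/round(s["finger_gap"],4)/' st.py; python3 st.py
```

```text
tcp [0.5213 0.2077 0.1675] shift tool [-0.0003 -0.0002  0.0125] turn [ 0.05 -0.04 -0.05] t 11.6
force encl x,y,z 0.54 -0.8 -3.67 tq [0.016 0.053 0.018] gap 0.0263
```

Request:
carry_out(
  moves=[-1,0,0,0.001,0,0,0,-1,0,0,0.001,0,0,0,-1,0,0,0.001,0,0,0,-1,0,0,0.001,0,0,0,-1,0,0,0,0,0,0],
)

```text
clock: 12.22
tcp_pos: [0.5207, 0.2078, 0.1636]
orientation: [-0.0, 0.669, 0.744, 0.0]
wrist_force: [-1.2, -0.2, -3.3]
finger_gap: 0.0266
```

```bash
python3 st.py
```

```text
tcp [0.5207 0.2078 0.1636] shift tool [-0.0005  0.0003  0.0086] turn [ 0.01 -0.07 -0.03] t 12.22
force encl x,y,z -1.17 -0.04 -3.29 tq [0.021 0.177 0.038] gap 0.0266
```

Request:
carry_out(
  moves=[-1,0,-0.001,0,0,0,0,-1,0,0,0.0005,0,0,0,-1,0,0,0,0,0,0,-1,0,0,0,0,0,0,-1,0,0,0,0,0,0],
)

```text
clock: 12.85
tcp_pos: [0.5203, 0.2076, 0.1628]
orientation: [0.0, 0.669, 0.743, 0.001]
wrist_force: [0.6, 0.4, -3.9]
finger_gap: 0.0262
```

```bash
python3 st.py
```

```text
tcp [0.5203 0.2076 0.1628] shift tool [-0.0003  0.0008  0.0078] turn [ 0.06 -0.05 -0.05] t 12.85
force encl x,y,z 0.62 0.35 -3.94 tq [-0.001  0.041 -0.002] gap 0.0262
```

Request:
carry_out(
  moves=[-1,0,0,0.001,0,0,0,-1,0,0,0.001,0,0,0,-1,0,0,0.001,0,0,0,-1,0,0,0,0,0,0,-1,0,0,0,0,0,0],
)

```text
clock: 13.48
tcp_pos: [0.5203, 0.2076, 0.1596]
orientation: [0.0, 0.669, 0.743, 0.001]
wrist_force: [0.3, -0.5, -3.5]
finger_gap: 0.0264
```

```bash
python3 st.py
```

```text
tcp [0.5203 0.2076 0.1596] shift tool [-0.0003  0.0008  0.0046] turn [ 0.06 -0.05 -0.05] t 13.47
force encl x,y,z 0.25 -0.51 -3.47 tq [0.067 0.056 0.038] gap 0.0264
```

Request:
carry_out(
  moves=[-1,0,0,0.001,0,0,0,-1,0,0,0.001,0,0,0,-1,0,0,0,0,0,0,-1,0,0,0,0,0,0,-1,0,0,0,0,0,0],
)

```text
clock: 14.1
tcp_pos: [0.5203, 0.2076, 0.1592]
orientation: [0.0, 0.669, 0.743, 0.001]
wrist_force: [-1.1, -0.6, -0.1]
finger_gap: 0.0264
```

```bash
python3 st.py
```

```text
tcp [0.5203 0.2076 0.1592] shift tool [-0.0003  0.0008  0.0042] turn [ 0.14 -0.07 -0.06] t 14.1
force encl x,y,z -1.17 -0.49 -0.1 tq [0.003 0.325 0.035] gap 0.0264
```

Contact: +3.5 N in z with about -1.2 N in x. To tell flank from floor, I ease 0.7 mm towards -x and press lightly.

Request:
carry_out(
  moves=[-1,0,-0.0007,0,0,0,0,-1,0,0,0.0007,0,0,0,-1,0,0,0.0007,0,0,0,-1,0,0,0,0,0,0,-1,0,0,0,0,0,0],
)

```text
clock: 14.72
tcp_pos: [0.5202, 0.2075, 0.159]
orientation: [0.001, 0.669, 0.743, 0.002]
wrist_force: [-1.6, -1.8, 1.5]
finger_gap: 0.0265
```

```bash
python3 st.py
```

```text
tcp [0.5202 0.2075 0.159 ] shift tool [-0.0002  0.0008  0.004 ] turn [ 0.25 -0.08 -0.07] t 14.72
force encl x,y,z -1.74 -1.67 1.52 tq [ 0.088  0.345 -0.016] gap 0.0265
```

Request:
carry_out(
  moves=[-1,0,0,-0.003,0,0,0,-1,0,-0.0012,-0.001,0.2,0,0,-1,0,0,0,0,0,0,-1,0,0,0,0,0,0,-1,0,0,0,0,0,0],
)

```text
clock: 15.35
tcp_pos: [0.5188, 0.2074, 0.1609]
orientation: [-0.001, 0.669, 0.743, -0.0]
wrist_force: [-0.5, -0.3, -3.1]
finger_gap: 0.0265
```

```bash
python3 st.py
```

```text
tcp [0.5188 0.2074 0.1609] shift tool [-0.0003  0.0023  0.0059] turn [-0.08 -0.04 -0.05] t 15.35
force encl x,y,z -0.57 -0.25 -3.13 tq [-0.052 -0.079  0.018] gap 0.0265
```

Request:
carry_out(
  moves=[-1,0,0,0.001,0,0,0,-1,0,0,0.001,0,0,0,-1,0,0,0.0007,0,0,0,-1,0,0,0.0005,0,0,0,-1,0,0,0,0,0,0],
)

```text
clock: 15.98
tcp_pos: [0.5189, 0.2074, 0.1592]
orientation: [-0.0, 0.669, 0.743, 0.0]
wrist_force: [-0.3, -0.4, -0.6]
finger_gap: 0.0263
```

```bash
python3 st.py
```

```text
tcp [0.5189 0.2074 0.1592] shift tool [-0.0002  0.0021  0.0042] turn [ 0.01 -0.07 -0.05] t 15.97
force encl x,y,z -0.3 -0.38 -0.64 tq [-0.011  0.225  0.031] gap 0.0263
```

Same contact height (0.1592) after moving 1.3 mm in x, and no side force, so this is the slot floor. I check for the far cheek with a small sideways push.

Request:
carry_out(
  moves=[-1,0,-0.001,0,0,0,0,-1,0,-0.001,0,0,0,0,-1,0,-0.001,0,0,0,0,-1,0,-0.001,0,0,0,0,-1,0,-0.001,0,0,0,0],
)

```text
clock: 16.6
tcp_pos: [0.5183, 0.2074, 0.1593]
orientation: [0.002, 0.669, 0.743, 0.004]
wrist_force: [5.3, -0.4, -4.9]
finger_gap: 0.0266
```

```bash
python3 st.py
```

```text
tcp [0.5183 0.2074 0.1593] shift tool [-0.0003  0.0027  0.0044] turn [ 0.5  -0.08 -0.09] t 16.6
force encl x,y,z 5.24 -0.96 -4.92 tq [ 0.143 -1.196  0.036] gap 0.0266
```

Far cheek felt (+5 N at x=0.5183), so the stubs are in the slot. I centre, level and settle lightly on the floor.

Request:
carry_out(
  moves=[-1,0,0.001,0,0.4,0,0,-1,0,0,0.0007,0,0,0,-1,0,0,0.0007,0,0,0,-1,0,0,0.0003,0,0,0,-1,0,0,0.0003,0,0,0],
)

```text
clock: 17.23
tcp_pos: [0.5187, 0.2074, 0.1589]
orientation: [-0.0, 0.669, 0.743, 0.001]
wrist_force: [0.9, -1.0, 3.3]
finger_gap: 0.0262
```

```bash
python3 st.py
```

```text
tcp [0.5187 0.2074 0.1589] shift tool [-0.0002  0.0023  0.0039] turn [ 0.09 -0.09 -0.09] t 17.23
force encl x,y,z 0.82 -1.07 3.34 tq [ 0.105 -0.074  0.093] gap 0.0262
```

Request:
carry_out(
  moves=[-1,0,0,0.0003,0,0,0,-1,0,0,0,0,0,0,-0.2,0,0,0,0,0,0,0.3,0,0,0,0,0,0,0.6,0,0,0,0,0,0],
)

```text
clock: 17.85
tcp_pos: [0.5171, 0.2076, 0.1571]
orientation: [-0.001, 0.669, 0.743, -0.0]
wrist_force: [-0.6, 0.5, -0.6]
finger_gap: 0.0679
```

Request:
carry_out(
  moves=[1,0,0,0,0,0,0,1,0,0,0,0,0,0,1,0,0,0,0,0,0,1,0,0,0,0,0,0,1,0,0,0,0,0,0],
)

```text
clock: 18.48
tcp_pos: [0.5168, 0.2072, 0.1569]
orientation: [-0.001, 0.669, 0.743, -0.001]
wrist_force: [-0.9, -0.2, 0.7]
finger_gap: 0.0854
```

Request:
carry_out(
  moves=[1,0,0,-0.01,0,0,0,1,0,0,-0.02,0,0,0,1,0,0,-0.03,0,0,0,1,0,0,-0.03,0,0,0,1,0,0,0,0,0,0],
)

```text
clock: 19.1
tcp_pos: [0.5172, 0.2072, 0.252]
orientation: [-0.001, 0.669, 0.743, -0.0]
wrist_force: [-0.2, -0.3, 0.2]
finger_gap: 0.0853
```

```bash
python3 st.py; python3 - <<'E'
from h import *
s,im=snap("wrist","pics/w6.png");s2,sc=snap("scene","pics/sc6.png")
a=cv2.resize(im[150:350,200:467],(400,300),interpolation=cv2.INTER_CUBIC)
a=cv2.resize(im[170:320,190:440],(800,480))[:, :]
a=cv2.resize(a,(500,300));b=cv2.resize(sc[120:240,260:380],(300,300),interpolation=cv2.INTER_CUBIC)
a=cv2.resize(im[190:290,150:450],(800,300),interpolation=cv2.INTER_CUBIC)
b=cv2.resize(sc[120:210,260:500],(800,300),interpolation=cv2.INTER_CUBIC)
cv2.imwrite("pics/w6c.png",np.vstack([a,b]))
E
```

```text
tcp [0.5172 0.2072 0.252 ] shift tool [-0.0003  0.0041  0.097 ] turn [-0.1  -0.05 -0.07] t 19.1
force encl x,y,z -0.23 -0.3 0.16 tq [-0.025 -0.02   0.031] gap 0.0853
```

View pics/w6c.png

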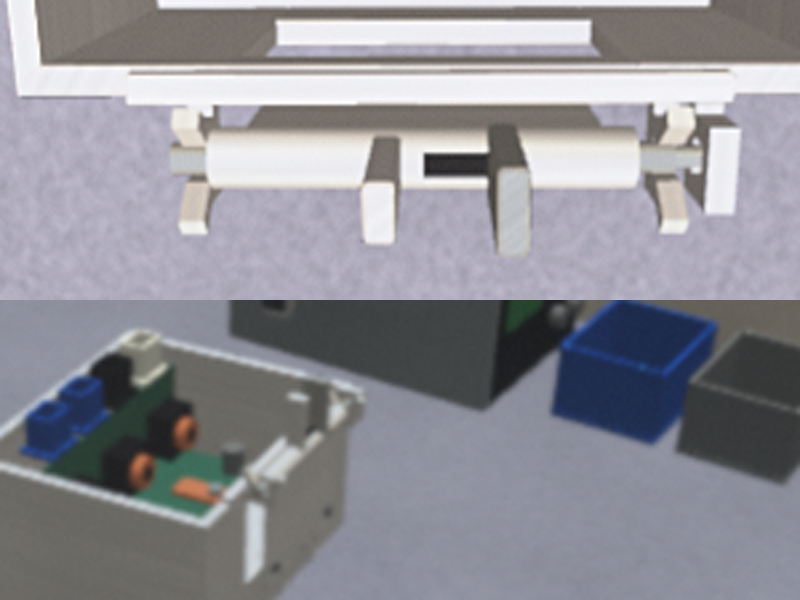

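The door sits level in both saddles, its axis within both cheek pairs. The tab–post gap is 135 px against a saddle spacing of 479 px; a fully extended pin should give a ratio of 0.28, and that is what I get. The pin is visible entering the eye near (700,155), and the gripper is clear. I hand in.

```bash
python3 -c "
from workcell import env
print(env.hand_in())"
```

```text
the job is handed in; nothing more can be done
None
```

I took the aluminium door off the grey rack with its pin squeezed back, carried it to the enclosure and lowered it into the saddles. I then let the pin spring out, backed the gripper off, and handed the job in at about 19 s; the hand-in gave no verdict.

- **Feeling for the saddles:** the floor was at the same height at two x positions 1.3 mm apart. A sideways push met the far cheek with about 5 N, so the stubs were in the slots. The axis is about 3–4 mm higher than nominal.
- **Forces:** the last seating push was about 7 N, and no reading I took showed contact with the enclosure above about 7 N. I saw force only at the end of each call.
- **Last check:** the final pictures show the door upright and level in both saddles, with its pin in the eye. The spacing between tab and post matches a fully extended pin to about 1 mm. The gripper was open and about 60 mm above the door.
- **Not confirmed:** I did not check the bystanders' positions at the end. I kept the path clear of them and felt no contact on the way.

No check failed. The x offset judged from the pictures was about 2 mm off and was corrected by feel.

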